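# Press out two charged battery packs and stand them in the caddy

## Task

The green-capped and the blue-capped battery packs are charged: press each one into the leaning charging dock until it springs out, lift it out, and stand it upright in the caddy nest edged in its own colour, in whichever order suits. Leave the orange-capped pack latched in the dock, and do not shift or knock over the other things on the table.

Things in the scene. Friction and masses are not known exactly. Their poses are not given: they have to be found in the camera images.
- dock: white charging dock, fixed, 172 (y) x 125 (x) x 125 mm tall. Three bays at y = +56, 0, -56 mm, leaning 30 deg from vertical towards its -x (front, roughly facing the robot): a pack's way out is (-0.5, 0, 0.866) in its frame. Origin on the table below the middle bay's mouth centre, 100 mm up; z up. The sloping top is level with the mouths. Each bay holds a pack with 1 mm to spare all round.
- pack_green: battery pack, a black slab 54 x 22 x 80 mm (x, y, z), with a green cap over the last 20 mm at its top. Origin: centre of its lower end; z runs along its 80 mm length to the cap. About 120 g. Starts latched in one of the dock's three bays, any of them, with only the last 10 mm of the cap standing out of the mouth; it goes to the green nest.
- pack_blue: battery pack, a black slab 54 x 22 x 80 mm (x, y, z), with a blue cap over the last 20 mm at its top. Origin: centre of its lower end; z runs along its 80 mm length to the cap. About 120 g. Starts latched in one of the dock's three bays, any of them, with only the last 10 mm of the cap standing out of the mouth; it goes to the blue nest.
- pack_orange: battery pack, a black slab 54 x 22 x 80 mm (x, y, z), with an orange cap over the last 20 mm at its top. Origin: centre of its lower end; z runs along its 80 mm length to the cap. About 120 g. Starts latched in one of the dock's three bays, any of them, with only the last 10 mm of the cap standing out of the mouth; it stays there.
- bay_left (a joint): spring floor of the left (dock y = +56 mm) bay, m, along the leaning bay axis: 0 latched (start), -0.009 pressed to the stop, +0.028 sprung out. Pressing the pack less than about 6.5 mm leaves it latched; the full 9 mm (6 to 9 N) frees it for good. When let go, it is pushed out to stand 38 mm out of the mouth, still in the bay, and does not latch again
- bay_mid (a joint): spring floor of the middle bay, m, along the leaning bay axis: 0 latched (start), -0.009 pressed to the stop, +0.028 sprung out. Pressing the pack less than about 6.5 mm leaves it latched; the full 9 mm (6 to 9 N) frees it for good. When let go, it is pushed out to stand 38 mm out of the mouth, still in the bay, and does not latch again
- bay_right (a joint): spring floor of the right (dock y = -56 mm) bay, m, along the leaning bay axis: 0 latched (start), -0.009 pressed to the stop, +0.028 sprung out. Pressing the pack less than about 6.5 mm leaves it latched; the full 9 mm (6 to 9 N) frees it for good. When let go, it is pushed out to stand 38 mm out of the mouth, still in the bay, and does not latch again
- seat_left (a point): the centre of the floor of the left bay (seen from the robot) while that bay is latched; a pack pushed home has its origin here. Fixed on the dock, at y = +56 mm, x = 35 mm, z = 39 mm in the dock's frame
- seat_mid (a point): the centre of the floor of the middle bay (seen from the robot) while that bay is latched; a pack pushed home has its origin here. Fixed on the dock, at y = 0 mm, x = 35 mm, z = 39 mm in the dock's frame
- seat_right (a point): the centre of the floor of the right bay (seen from the robot) while that bay is latched; a pack pushed home has its origin here. Fixed on the dock, at y = -56 mm, x = 35 mm, z = 39 mm in the dock's frame
- caddy: wooden caddy, fixed, 80 x 112 mm, 45 mm tall, with two open-topped upright nests. Origin: centre of its underside, z up. Each nest is 64 mm (caddy x) by 30 mm (caddy y) inside, its floor 4 mm above the table, its rim edged in green or blue. A pack fits with its 54 mm width along the caddy's x and then stands 39 mm above the rim
- nest_green (a point): centre of the floor of the green-edged nest (caddy y = +31 mm); its axes are those of the caddy
- nest_blue (a point): centre of the floor of the blue-edged nest (caddy y = -31 mm); its axes are those of the caddy
- tumbler: bystander: steel tumbler with black lid, 70 mm across, 155 mm tall, loose; origin centre of its underside, z up
- mouse: bystander: black computer mouse 100 x 58 x 30 mm, loose; origin centre of its underside
- mug: bystander: white mug 76 mm across, 85 mm tall, handle at its +y, loose; origin centre of its underside
- highlighter: bystander: yellow highlighter pen 112 x 17 x 15 mm along its x, loose; origin on its underside, 45 mm from the tail
- stapler: bystander: grey stapler 120 x 35 x 50 mm along its x, loose; origin centre of its underside
- snack_box: bystander: flat cardboard box 110 x 170 x 40 mm, loose; origin centre of its underside

How it is judged:
By the outcome, as a careful person would: the job done as asked, in the order asked, and still so for the second after the job is handed in, with the robot touching nothing.
It also fails if it takes over 72 s, if anything falls off the work surface, if the arm or the gripper's body presses on something with over 40 N, if the wrist force passes 120 N, or if a joint passes its speed limit or range.

## Robot

A 6-joint arm with a two-finger parallel gripper is mounted at the origin on the work surface. World frame = base frame: x ahead of the robot, y to its left, z up, the work surface at z = 0. Lengths are in m, angles in rad, forces in N, time in s.
With the tool pointing down it reaches from about 0.25 to 0.725 m from the base axis. Payload 4 kg.
Tool frame: the origin (TCP) lies at the very end of the fingers, on their centre line; the grasp point (between the pads) lies bot.grasp_offset behind it (bot.grasp_offset is the distance from the TCP to the grasp point, in m); z points along the fingers, y is the direction in which the jaws open and shut (so a half turn about z gives the same grasp; the last joint's range is limited). The gripper opens to 85 mm and grips with 20 to 120 N. Pads are 22 mm wide; open, the fingers measure 114 mm over their backs; the gripper's body (76 mm by 85 mm) begins 54 mm behind the grasp point. The pads swing forward as they close: fully open they stand 13 mm farther back than shut.
Start: joints at [1.165, 0.241, 0.005, 1.335, 0, 1.571], TCP at [0.197, 0.459, 0.231] pointing down, gripper open.
Joint ranges: [-2.72, 2.72], [-1.05, 1.87], [-1.09, 1.28], [-1.99, 2.15], [-1.42, 1.44], [-3.14, 3.14]. Speed limits (rad/s): [2.79, 2.79, 3.14, 3.14, 3.14, 3.14].

## Interface

Orientations are given as a unit quaternion [x, y, z, w].
In Python, from workcell import bot gives the robot as it stands. The module is installed in compiled form; this text tells all that it offers.
- The arm moves only by the shell command python3 -m jog 'ROWS' [OPENING]. ROWS is JSON, a list that holds one entry, the list of rows, each a list of 6 numbers: the shift along the tool's x, y, z in m, then the turn, a rotation vector about the tool's x, y, z in degrees. In form: [[[dx, dy, dz, wx, wy, wz], ...]]. A call has 1 to 12 rows; each row shifts and turns the pose as measured when the row begins, along the tool's axes as they then stand; what a row does not reach is not made up. A row lasts 1/8 s, in which the tool goes at most 62.5 mm and 10.7 degrees, less where a joint would pass 70% of its speed; a pose out of reach is approached as far as the arm can. A call is refused whole if a number of a shift passes 0.0625 or a number of a turn 10.7, either way. A call with a gripper value outside its range is refused whole. OPENING is the finger opening in m, from 0 to 0.0854, set as the call begins (- or left out, the last holds). The fingers move at their own pace and stop on an object; the grip force is fixed at half the most. Time passes only in rows, so rows that do not move let the fingers close. It gives the time, the measured TCP pose, the force and the opening at its end, in the units of the state.
- bot.get_obs(): the state, without advancing time (a new reading comes with each control period).
- bot.camera(name): name is "scene" or "top" or "wrist"; returns a dict with "pixels" (420x560x3 uint8, red, green, blue), "fx", "fy", "cx", "cy" (pixels), "k1" (the pictures are not rectified: a ray, as slopes to the right and down, at radius r is drawn at 1 + k1 r^2 times it, then the intrinsics apply), "rvec" (rotation vector, rad) and "tvec" (3), from world to camera coordinates, as OpenCV has them. Camera axes: x right, y down, z forward; pixel columns grow to the right and rows downward; lengths in m; the calibration is good to about 2 mm. A picture is of the moment at which its call begins. There is no depth.
- bot.job_done(): hands the job in, once; it reports no verdict.
The state is a dict: "clock": time; "joint_pos": joint angles; "joint_vel": joint speeds; "tau": joint torques, N m; "eef_pos": TCP position; "tool_rot": TCP orientation; "ft_force": force on the tool from outside, world axes, zero at the start; "ft_torque": the same for the moment, N m; "grip_width": finger opening in m.
Only numpy, scipy, OpenCV 4.12 (cv2) and the standard library are available. Lean on these libraries where they do the work, as an engineer would, in place of code of your own. Each camera call takes 0.05 s, during which the arm holds its last target. There are 200 camera calls.

## Working session

There is one attempt and no reset: what is moved stays moved. The work goes in short steps, Python scripts to look and compute and a shell command to move; the robot and the scene stay as the last step left them, time stands still between calls to the robot, and variables do not carry over. Pictures are saved under pics/ and viewed, on a budget of 10 in all, crops included, one or two more only if the job needs it, and the job is handed in when it is done.

```bash
mkdir -p pics && cat > h.py <<'E'
import numpy as np, cv2, json
from scipy.spatial.transform import Rotation as R
from workcell import bot
def snap(name,fn):
    c=bot.camera(name); p=c.pop("pixels"); cv2.imwrite(f"pics/{fn}.png",p[:,:,::-1])
    json.dump({k:np.array(v).tolist() for k,v in c.items()},open(f"pics/{fn}.json","w")); return p
def cam(fn):
    c=json.load(open(f"pics/{fn}.json")); return c,cv2.Rodrigues(np.array(c["rvec"]))[0],np.array(c["tvec"])
def K(c):
    return np.array([[c["fx"],0,c["cx"]],[0,c["fy"],c["cy"]],[0,0,1]]),np.array([c["k1"],0,0,0,0.])
def px2w(fn,uv,z):
    c,Rm,t=cam(fn); k,d=K(c)
    n=cv2.undistortPoints(np.array(uv,float).reshape(-1,1,2),k,d)[:,0]
    o=-Rm.T@t; r=np.c_[n,np.ones(len(n))]@Rm
    z=np.broadcast_to(np.asarray(z,float),len(n))
    return o+r*((z-o[2])/r[:,2])[:,None]
def w2px(fn,P):
    c,Rm,t=cam(fn); k,d=K(c)
    return cv2.projectPoints(np.array(P,float).reshape(-1,3),Rm,t,k,d)[0][:,0]
def state():
    o=bot.get_obs(); print({k:np.round(o[k],4).tolist() for k in("clock","eef_pos","tool_rot","ft_force","grip_width","joint_pos")})
    return o
E
python3 - <<'E'
from h import *
state(); print(bot.grasp_offset)
a=snap("top","top0"); b=snap("scene","scene0")
cv2.imwrite("pics/both.png",cv2.resize(np.hstack([a,b])[:,:,::-1],(800,300)))
E
```

```text
{'clock': 0.0, 'eef_pos': [0.1971, 0.4588, 0.2304], 'tool_rot': [0.2015, 0.9795, -0.001, -0.0002], 'ft_force': [0.308, 0.8071, -0.1387], 'grip_width': 0.0855, 'joint_pos': [1.165, 0.2414, 0.0037, 1.3352, 0.0, 1.5708]}
0.0187
```

View pics/top0.png

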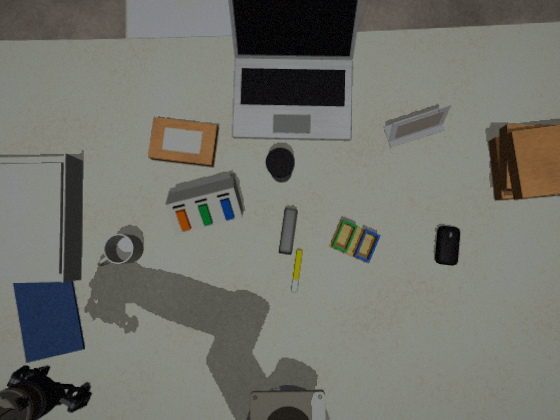

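View pics/scene0.png

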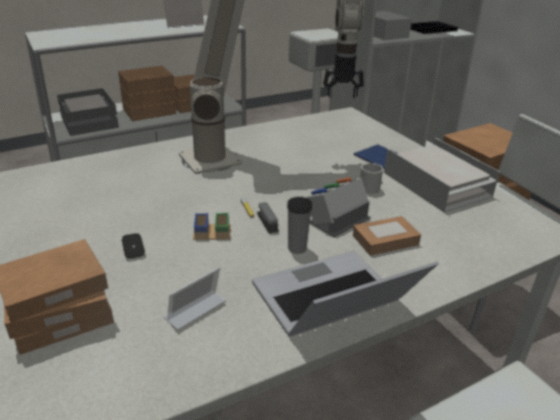

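The top view shows the dock near (205,205), with orange, green and blue caps from left to right. The caddy is near (355,240), the tumbler at (280,163), the stapler at (288,230) and the highlighter at (297,270). Next I'll enlarge the dock and caddy.

```bash
python3 - <<'E'
from h import *
a=cv2.imread("pics/top0.png")
A=cv2.resize(a[165:240,160:250],None,fx=8,fy=8,interpolation=cv2.INTER_CUBIC)[:,:560]
B=cv2.resize(a[210:270,325:385],None,fx=8,fy=8,interpolation=cv2.INTER_CUBIC)
C=np.zeros((600,800,3),np.uint8)
C=cv2.resize(a[165:240,160:250],(480,400),interpolation=cv2.INTER_CUBIC)
s=400/75
C=cv2.resize(a[165:240,160:250],None,fx=s,fy=s,interpolation=cv2.INTER_CUBIC)
D=cv2.resize(a[210:270,325:385],None,fx=s,fy=s,interpolation=cv2.INTER_CUBIC)
o=np.zeros((400,800,3),np.uint8);o[:,:480]=C[:,:480];o[:320,480:800]=D[:320,:320]
o=np.clip(o.astype(float)*1.4,0,255).astype(np.uint8)
for i in range(0,90,10): cv2.putText(o,str(160+i),(int(i*s),396),0,.35,(0,0,255),1); cv2.line(o,(int(i*s),385),(int(i*s),375),(0,0,255),1)
cv2.imwrite("pics/crop1.png",o)
# heights sanity: project robot base etc
print(px2w("top0",[[205,205],[355,240],[280,163],[288,230]],[.1,.045,.155,.05]).round(3))
E
```

```text
[[ 0.572  0.192  0.1  ]
 [ 0.478 -0.184  0.045]
 [ 0.663  0.002  0.155]
 [ 0.508 -0.013  0.05 ]]
```

View pics/crop1.png

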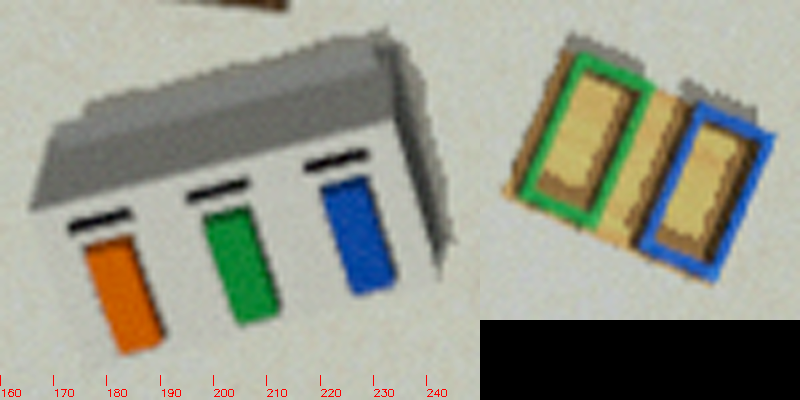

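```bash
cat > fit.py <<'E'
from h import *
from scipy.optimize import least_squares
s=400/75
O=np.array([[85,245],[132,237],[165,343],[122,355],[204,213],[248,206],[280,315],[240,325],[320,187],[368,178],[396,285],[353,296]])/s+[160,165]
u=np.array([-.5,0,.866]);v=np.array([.866,0,.5]);Y=np.array([0,1,0])
M=[np.array([0,y,.1])+.01*u+a*.027*v+b*.011*Y for y in(.056,0,-.056) for a,b in((1,1),(1,-1),(-1,-1),(-1,1))]
def T(p,M): return R.from_euler('z',p[2]).apply(M)+[p[0],p[1],0]
f=least_squares(lambda p:(w2px("top0",T(p,M))-O).ravel(),[.57,.19,-.2])
print("dock",f.x.round(4),np.degrees(f.x[2]),"res px",np.abs(f.fun).max())
g=px2w("top0",(np.array([[580,52],[655,88],[600,228],[520,193],[700,100],[776,135],[716,283],[640,246]])-[480,0])/s+[325,210],.045)
G,B=g[:4].mean(0),g[4:].mean(0); d=G-B
print("G",G.round(4),"B",B.round(4),"sep",np.linalg.norm(d),"yaw",np.degrees(np.arctan2(-d[0],d[1])))
e=(g[0]+g[1]+g[4]+g[5]-g[2]-g[3]-g[6]-g[7])/4;print("yaw2",np.degrees(np.arctan2(e[1],e[0])),np.linalg.norm(e))
# wanted tool orientation over dock: z=-u, y=+-dock y
Rd=R.from_euler('z',f.x[2]).as_matrix(); o=state(); Rt=R.from_quat(o["tool_rot"]).as_matrix();print(Rt.round(3))
E
python3 fit.py
```

```text
dock [0.5521 0.1905 0.2173] 12.447849548684648 res px 1.3072615180166736
G [ 0.4884 -0.1594  0.045 ] B [ 0.4629 -0.2154  0.045 ] sep 0.06150156593596269 yaw -24.493438214818283
yaw2 -24.110055734855802 0.07477996362968994
{'clock': 0.1, 'eef_pos': [0.1972, 0.4589, 0.2305], 'tool_rot': [0.2015, 0.9795, -0.0009, -0.0002], 'ft_force': [-0.2153, 0.3448, -0.8156], 'grip_width': 0.0857, 'joint_pos': [1.165, 0.2414, 0.0039, 1.3352, -0.0, 1.5708]}
[[-0.919  0.395 -0.001]
 [ 0.395  0.919 -0.002]
 [-0.    -0.002 -1.   ]]
```

```bash
cat > plan.py <<'E'
from h import *
D=np.array([.5521,.1905,.2173]); C=np.array([.4756,-.1874,np.radians(-24.3)])  # dock, caddy x y yaw
def frame(p): return R.from_euler('z',p[2]).as_matrix(),np.array([p[0],p[1],0])
def dock_t(y,s,dv=0,dy=0):  # TCP at s m out of mouth along bay axis
    Rd,o=frame(D); u=np.array([-.5,0,.75**.5]); v=np.array([.75**.5,0,.5])
    return o+Rd@(np.array([0,y+dy,.1])+s*u+dv*v), Rd@np.array([[-.75**.5,0,.5],[0,1,0],[-.5,0,-.75**.5]]).T.T@np.eye(3)
Rdk=lambda: frame(D)[0]@np.array([-.75**.5,0,-.5, 0,1,0, .5,0,-.75**.5]).reshape(3,3).T
Rcd=lambda: frame(C)[0]@np.array([[-1,0,0],[0,1,0],[0,0,-1.]])
def caddy_p(y,z): Rc,o=frame(C); return o+Rc@[0,y,z]
def dp(y,s,dv=0): return dock_t(y,s,dv)[0]
def rows(p,Rt,n,p0=None,R0=None):
    o=bot.get_obs()
    p0=np.array(o["eef_pos"]) if p0 is None else p0; R0=R.from_quat(o["tool_rot"]) if R0 is None else R.from_matrix(R0)
    w=(R0.inv()*R.from_matrix(Rt)).as_rotvec()/n; d=(np.array(p)-p0)/n
    print("from",p0.round(4),"to",np.round(p,4),"rot tot",np.degrees(np.linalg.norm(w)*n).round(1))
    for k in range(n):
        Rk=R0*R.from_rotvec(w*k); print([*(Rk.inv().apply(d)).round(4).tolist(),*np.degrees(w).round(1).tolist()])
E
python3 - <<'E'
from plan import *
rows(dp(0,.07),Rdk(),8)
E
```

```text
from [0.1972 0.4589 0.2305] to [0.5179 0.183  0.1606] rot tot 46.3
[-0.0505, -0.0158, 0.0088, -1.2, -3.6, -4.4]
[-0.0485, -0.0198, 0.0115, -1.2, -3.6, -4.4]
[-0.046, -0.0237, 0.0141, -1.2, -3.6, -4.4]
[-0.0431, -0.0274, 0.0164, -1.2, -3.6, -4.4]
[-0.0398, -0.0309, 0.0184, -1.2, -3.6, -4.4]
[-0.0361, -0.0342, 0.0201, -1.2, -3.6, -4.4]
[-0.032, -0.0372, 0.0216, -1.2, -3.6, -4.4]
[-0.0277, -0.0399, 0.0227, -1.2, -3.6, -4.4]
```

```bash
python3 -m jog '[[[-0.050,-0.016,0.009,-1.2,-3.6,-4.4],[-0.048,-0.020,0.012,-1.2,-3.6,-4.4],[-0.046,-0.024,0.014,-1.2,-3.6,-4.4],[-0.043,-0.027,0.016,-1.2,-3.6,-4.4],[-0.040,-0.031,0.018,-1.2,-3.6,-4.4],[-0.036,-0.034,0.020,-1.2,-3.6,-4.4],[-0.032,-0.037,0.022,-1.2,-3.6,-4.4],[-0.028,-0.040,0.023,-1.2,-3.6,-4.4],[0,0,0,0,0,0]]]' 0 && python3 - <<'E'
from plan import *
rows(dp(0,.07),Rdk(),1)
a=snap("wrist","w1"); cv2.imwrite("pics/w1b.png",cv2.resize(a[:,:,::-1],(784,588),interpolation=cv2.INTER_CUBIC))
E
```

```text
clock: 1.23
eef_pos: [0.5284, 0.1782, 0.1567]
tool_rot: [-0.12, 0.957, 0.028, 0.261]
ft_force: [-0.3, 0.1, 0.8]
grip_width: 0.0001
from [0.5284 0.1782 0.1567] to [0.5179 0.183  0.1606] rot tot 1.8
[0.0057, 0.0071, -0.008, 0.4, 0.5, 1.7]
```

View pics/w1b.png

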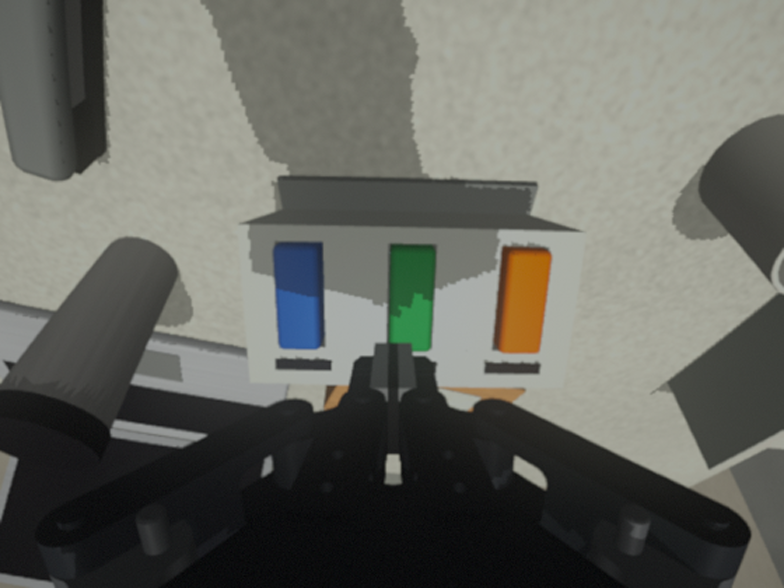

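The wrist view shows blue at (299,296), green at (412,298) and orange at (524,300), with the dock edges square to the picture. I'll refit the dock from these corners.

```bash
python3 - <<'E'
from plan import *
from scipy.optimize import least_squares
O=np.array([[275,244],[323,243],[323,349],[278,349],[391,246],[436,246],[433,350],[389,350],[504,249],[550,251],[543,353],[497,352]])/1.4
u=np.array([-.5,0,.866]);v=np.array([.866,0,.5]);Y=np.array([0,1,0])
M=[np.array([0,y,.1])+.01*u+a*.027*v+b*.011*Y for y in(-.056,0,.056) for a,b in((-1,-1),(-1,1),(1,1),(1,-1))]
T=lambda p:R.from_euler('z',p[2]).apply(M)+[p[0],p[1],0]
f=least_squares(lambda p:(w2px("w1",T(p))-O).ravel(),D)
print("dock",f.x.round(4),np.degrees(f.x[2]),"res",f.fun.reshape(-1,2).round(1).tolist())
f4=least_squares(lambda p:(w2px("w1",T(p)+[0,0,p[3]])-O).ravel(),[*D,0]);print(f4.x.round(4),np.abs(f4.fun).max())
E
```

```text
dock [0.5474 0.1922 0.2274] 13.030458702494583 res [[-3.2, -0.5], [-3.9, 0.8], [-1.7, 1.4], [-0.7, 0.7], [-0.3, -0.3], [1.3, 0.4], [-0.6, 2.2], [-0.5, 1.7], [4.3, -0.5], [4.3, -1.1], [-0.6, 1.2], [1.6, 1.5]]
[ 0.551   0.1933  0.2287 -0.0041] 2.9612868021895338
```

```bash
sed -i 's/^D=np.array(\[[^]]*\])/D=np.array([.5508,.192,.224])/' plan.py && python3 - <<'E'
from plan import *
rows(dp(0,.03),Rdk(),2)
E
```

```text
from [0.5278 0.1798 0.1571] to [0.5362 0.1887 0.126 ] rot tot 1.6
[0.0034, 0.0034, 0.016, 0.2, 0.2, 0.7]
[0.0034, 0.0034, 0.016, 0.2, 0.2, 0.7]
```

```bash
python3 -m jog '[[[0.003,0.003,0.016,0.2,0.2,0.7],[0.003,0.003,0.016,0.2,0.2,0.7],[0,0,0,0,0,0]]]' 0 && python3 - <<'E'
from plan import *
rows(dp(0,.03),Rdk(),1)
rows(dp(0,.002),Rdk(),4)
a=snap("wrist","w2"); cv2.imwrite("pics/w2b.png",cv2.resize(a[150:330,150:450,::-1],(750,450),interpolation=cv2.INTER_CUBIC))
E
```

```text
clock: 1.65
eef_pos: [0.5362, 0.1917, 0.1242]
tool_rot: [-0.109, 0.96, 0.029, 0.257]
ft_force: [-0.1, 0.1, 0.9]
grip_width: -0.0
from [0.5362 0.1917 0.1242] to [0.5362 0.1887 0.126 ] rot tot 0.2
[-0.0002, -0.003, -0.0019, 0.1, -0.1, 0.2]
from [0.5362 0.1917 0.1242] to [0.5498 0.1918 0.1017] rot tot 0.2
[-0.0001, -0.0008, 0.0065, 0.0, -0.0, 0.0]
[-0.0001, -0.0007, 0.0065, 0.0, -0.0, 0.0]
[-0.0001, -0.0007, 0.0065, 0.0, -0.0, 0.0]
[-0.0001, -0.0007, 0.0065, 0.0, -0.0, 0.0]
```

View pics/w2b.png

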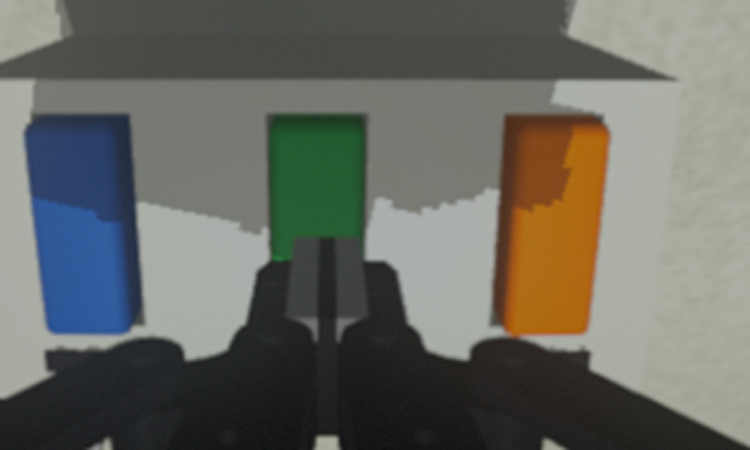

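The finger parting line is at x=328 and the green cap's centre at x=318, so the tool is about 2.3 mm towards +y. That agrees with the computed correction, so I'll apply it and press.

```bash
python3 -m jog '[[[0,-0.0028,0,0,0,0],[0,0,0.006,0,0,0],[0,0,0.006,0,0,0],[0,0,0.005,0,0,0],[0,0,0.004,0,0,0],[0,0,0.003,0,0,0],[0,0,0.002,0,0,0]]]' 0 && python3 - <<'E'
from plan import *
rows(dp(0,.001),Rdk(),1)
E
```

```text
clock: 2.58
eef_pos: [0.5505, 0.193, 0.1034]
tool_rot: [-0.11, 0.959, 0.03, 0.258]
ft_force: [-6.7, -2.2, 7.6]
grip_width: 0.0001
from [0.5505 0.193  0.1034] to [0.5503 0.1919 0.1009] rot tot 0.3
[0.0017, -0.0011, 0.002, 0.2, 0.1, 0.2]
```

```bash
python3 -m jog '[[[0,0,0.002,0,0,0],[0,0,0.002,0,0,0],[0,0,0.001,0,0,0]]]' 0
```

```text
clock: 2.95
eef_pos: [0.5515, 0.1934, 0.1026]
tool_rot: [-0.11, 0.959, 0.031, 0.259]
ft_force: [-9.1, -2.7, 9.2]
grip_width: 0.0
```

```bash
python3 -m jog '[[[0,0,0.004,0,0,0],[0,0,0.004,0,0,0]]]' 0 && python3 -m jog '[[[0,0,-0.02,0,0,0],[0,0,-0.02,0,0,0],[0,0,-0.02,0,0,0],[0,0,-0.02,0,0,0],[0,0,0,0,0,0]]]' 0 && python3 - <<'E'
from plan import *
rows(dp(-.056,.05),Rdk(),2)
a=snap("wrist","w3"); cv2.imwrite("pics/w3b.png",cv2.resize(a[100:350,80:480,::-1],(640,400),interpolation=cv2.INTER_CUBIC))
E
```

```text
clock: 3.2
eef_pos: [0.553, 0.1943, 0.1029]
tool_rot: [-0.111, 0.958, 0.032, 0.261]
ft_force: [-40.2, -10.2, 50.1]
grip_width: -0.0
clock: 3.82
eef_pos: [0.5125, 0.1843, 0.1753]
tool_rot: [-0.11, 0.958, 0.032, 0.263]
ft_force: [-0.6, -0.2, 0.0]
grip_width: -0.0004
from [0.5125 0.1843 0.1753] to [0.5389 0.1318 0.1433] rot tot 0.8
[0.0022, -0.0286, 0.0172, 0.2, 0.4, 0.1]
[0.0021, -0.0285, 0.0173, 0.2, 0.4, 0.1]
```

View pics/w3b.png

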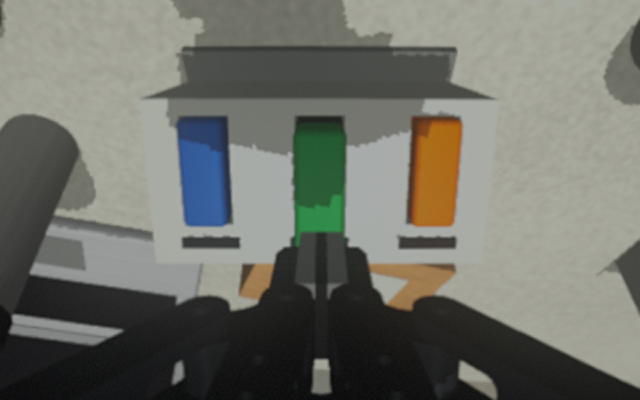

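```bash
python3 - <<'E'
from plan import *
for s in (.001,.010,.038):
  q=np.array([dp(0,s,dv)+frame(D)[0]@[0,b*.011,0] for dv,b in((-.027,-1),(-.027,1),(.027,1),(.027,-1))])
  print(s,((w2px("w3",q)-[80,100])*1.6).round(0).tolist())
c,Rm,t=cam("w3"); print(-Rm.T@t)
E
```

```text
0.001 [[295.0, 120.0], [341.0, 120.0], [339.0, 225.0], [296.0, 225.0]]
0.01 [[294.0, 123.0], [342.0, 123.0], [340.0, 232.0], [295.0, 232.0]]
0.038 [[291.0, 136.0], [345.0, 136.0], [343.0, 257.0], [293.0, 257.0]]
[0.3843132  0.15368347 0.26295155]
```

The green cap has risen: its front edge is at y=123 against 118 for the latched caps, with the dark body showing. It may still be moving. I'll go to blue next.

```bash
python3 -m jog '[[[0.002,-0.029,0,0.2,0.4,0.1],[0.002,-0.029,0,0.2,0.4,0.1],[0,0,0.028,0,0,0],[0,0,0.025,0,0,0],[0,0,0,0,0,0]]]' 0 && python3 - <<'E'
from plan import *
rows(dp(-.056,.016),Rdk(),1)
a=snap("wrist","w4"); cv2.imwrite("pics/w4b.png",cv2.resize(a[100:350,80:480,::-1],(640,400),interpolation=cv2.INTER_CUBIC))
E
```

```text
clock: 4.5
eef_pos: [0.5487, 0.1305, 0.1198]
tool_rot: [-0.108, 0.961, 0.028, 0.253]
ft_force: [-0.6, -0.1, 0.3]
grip_width: 0.0002
from [0.5487 0.1305 0.1198] to [0.5554 0.1356 0.1139] rot tot 0.5
[-0.0038, 0.0035, 0.009, -0.1, -0.5, 0.0]
```

View pics/w4b.png

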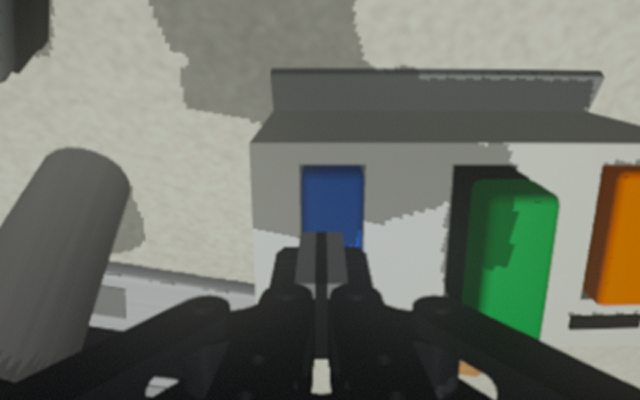

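Green is clearly out, standing well above the mouth around (510,260). The blue centre is at x=333 and the fingers at x=322, so I need to shift about +3.7 mm in y. Then I'll press blue.

```bash
python3 -m jog '[[[-0.003,0.0037,0.002,0,0,0],[0,0,0.006,0,0,0],[0,0,0.006,0,0,0],[0,0,0.004,0,0,0],[0,0,0.003,0,0,0],[0,0,0.003,0,0,0],[0,0,0.002,0,0,0],[0,0,0.002,0,0,0]]]' 0
```

```text
clock: 5.55
eef_pos: [0.5645, 0.1388, 0.1026]
tool_rot: [-0.108, 0.96, 0.028, 0.257]
ft_force: [-22.5, -4.8, 29.4]
grip_width: -0.0
```

```bash
python3 -c "
from plan import *
rows(dp(-.056,.001),Rdk(),1)"
```

```text
from [0.5645 0.1388 0.1026] to [0.5628 0.1373 0.1009] rot tot 0.1
[0.0026, -0.001, 0.0005, -0.1, -0.1, 0.1]
```

```bash
python3 -m jog '[[[0,0,-0.02,0,0,0],[0,0,-0.02,0,0,0],[0,0,-0.02,0,0,0],[0,0,-0.01,0,0,0],[0,0,0,0,0,0],[0,0,0,0,0,0],[0,0,0,0,0,0]]]' 0.042 && python3 - <<'E'
from plan import *
rows(dp(-.056,.005),Rdk(),1)
a=snap("wrist","w5"); cv2.imwrite("pics/w5b.png",cv2.resize(a[100:350,80:480,::-1],(640,400),interpolation=cv2.INTER_CUBIC))
E
```

```text
clock: 6.42
eef_pos: [0.5294, 0.1308, 0.1637]
tool_rot: [-0.108, 0.96, 0.028, 0.257]
ft_force: [0.2, -0.1, -0.6]
grip_width: 0.0419
from [0.5294 0.1308 0.1637] to [0.5608 0.1368 0.1043] rot tot 0.1
[0.0019, -0.0009, 0.0674, -0.1, -0.1, 0.1]
```

View pics/w5b.png

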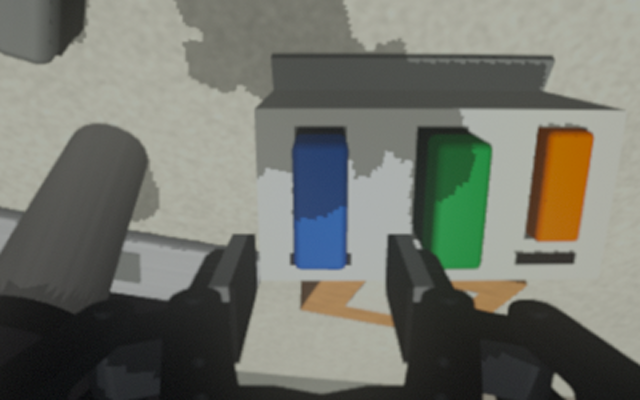

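Blue has sprung out to the same level as green. Its centre at x=320 lies between the fingers, whose midpoint is x=322. Descending to grip it.

```bash
python3 -m jog '[[[0.002,-0.001,0.018,0,0,0],[0,0,0.018,0,0,0],[0,0,0.016,0,0,0],[0,0,0.012,0,0,0],[0,0,0,0,0,0]]]' 0.042 && python3 - <<'E'
from plan import *
rows(dp(-.056,.005),Rdk(),1)
E
```

```text
clock: 7.1
eef_pos: [0.5598, 0.1365, 0.1033]
tool_rot: [-0.108, 0.96, 0.028, 0.255]
ft_force: [-0.2, 1.1, 0.3]
grip_width: 0.0417
from [0.5598 0.1365 0.1033] to [0.5608 0.1368 0.1043] rot tot 0.3
[-0.0014, 0.0001, -0.0004, -0.1, -0.3, 0.1]
```

Close the grip, then pull out along the bay axis.

```bash
python3 -m jog '[[[0,0,0,0,0,0],[0,0,0,0,0,0],[0,0,0,0,0,0],[0,0,0,0,0,0],[0,0,0,0,0,0]]]' 0 && python3 -m jog '[[[0,0,-0.01,0,0,0],[0,0,-0.02,0,0,0],[0,0,-0.03,0,0,0],[0,0,-0.03,0,0,0],[0,0,-0.03,0,0,0],[0,0,0,0,0,0]]]' 0
```

```text
clock: 7.72
eef_pos: [0.5593, 0.1364, 0.1041]
tool_rot: [-0.108, 0.96, 0.028, 0.255]
ft_force: [0.0, 0.0, -1.3]
grip_width: 0.0213
clock: 8.48
eef_pos: [0.4986, 0.1228, 0.2143]
tool_rot: [-0.108, 0.96, 0.028, 0.256]
ft_force: [1.0, 0.4, -1.9]
grip_width: 0.0214
```

```bash
python3 - <<'E'
from plan import *
rows([*caddy_p(-.031,0)[:2],.20],Rcd(),8)
E
```

```text
from [0.4986 0.1228 0.2143] to [ 0.4628 -0.2157  0.2   ] rot tot 47.4
[0.0129, -0.0402, -0.0053, 1.2, 3.6, 4.5]
[0.0099, -0.0412, -0.0037, 1.2, 3.6, 4.5]
[0.0068, -0.042, -0.0023, 1.2, 3.6, 4.5]
[0.0036, -0.0424, -0.0011, 1.2, 3.6, 4.5]
[0.0002, -0.0426, -0.0001, 1.2, 3.6, 4.5]
[-0.0032, -0.0425, 0.0007, 1.2, 3.6, 4.5]
[-0.0066, -0.042, 0.0013, 1.2, 3.6, 4.5]
[-0.01, -0.0414, 0.0017, 1.2, 3.6, 4.5]
```

```bash
python3 -m jog '[[[0.013,-0.040,-0.005,1.2,3.6,4.5],[0.010,-0.041,-0.004,1.2,3.6,4.5],[0.007,-0.042,-0.002,1.2,3.6,4.5],[0.004,-0.042,-0.001,1.2,3.6,4.5],[0,-0.043,0,1.2,3.6,4.5],[-0.003,-0.043,0.001,1.2,3.6,4.5],[-0.007,-0.042,0.001,1.2,3.6,4.5],[-0.010,-0.041,0.002,1.2,3.6,4.5],[0,0,0,0,0,0]]]' 0 && python3 - <<'E'
from plan import *
rows([*caddy_p(-.031,0)[:2],.16],Rcd(),2)
a=snap("wrist","w6"); cv2.imwrite("pics/w6b.png",cv2.resize(a[:,:,::-1],(784,588),interpolation=cv2.INTER_CUBIC))
E
```

```text
clock: 9.6
eef_pos: [0.4583, -0.2251, 0.1904]
tool_rot: [0.216, 0.976, -0.001, -0.011]
ft_force: [-0.6, -0.0, -1.5]
grip_width: 0.0209
from [ 0.4583 -0.2251  0.1904] to [ 0.4628 -0.2157  0.16  ] rot tot 1.4
[-0.0004, 0.0053, 0.0151, -0.2, -0.6, -0.3]
[-0.0003, 0.0053, 0.0152, -0.2, -0.6, -0.3]
```

View pics/w6b.png

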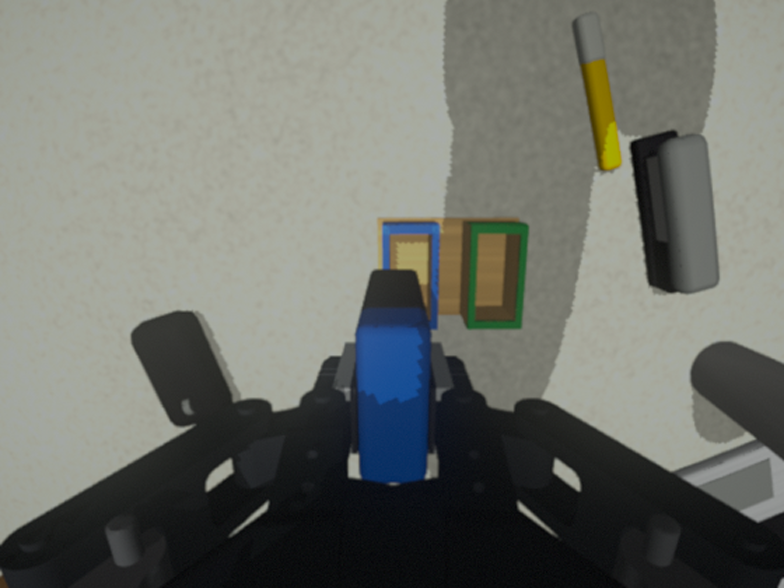

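The blue pack is held squarely. In the 784-wide view the rims read: blue top edge (383–438, 223), and green corners (470,224), (528,224), (521,327), (464,327). I'll refit the caddy from these.

```bash
python3 - <<'E'
from plan import *
from scipy.optimize import least_squares
O=np.array([[470,224],[528,224],[521,327],[464,327],[383,223],[438,223],[437,328]])/1.4
S=[(.031,-1,-1),(.031,-1,1),(.031,1,1),(.031,1,-1),(-.031,-1,-1),(-.031,-1,1),(-.031,1,1)]
def M(p): return R.from_euler('z',p[2]).apply([[a*p[3],y+b*p[4],.045] for y,a,b in S])+[p[0],p[1],0]
f=least_squares(lambda p:(w2px("w6",M(p))-O).ravel(),[*C,.037,.019])
print(f.x.round(4),np.degrees(f.x[2]),f.fun.round(1))
# pack bottom front edge: expected at tool z +.05
o=bot.get_obs(); p=np.array(o["eef_pos"]); Rt=R.from_quat(o["tool_rot"]).as_matrix()
for b in(.045,.05,.055): print(b,(w2px("w6",[p+Rt@[.027,y,b] for y in(-.011,.011)])*1.4).round(0).tolist())
for b in(-.03,-.035): print("top",b,(w2px("w6",[p+Rt@[.027,y,b] for y in(-.011,.011)])*1.4).round(0).tolist())
E
```

```text
[ 0.4743 -0.1863 -0.4364  0.0378  0.0201] -25.005252207880897 [ 0.4 -0.3  0.3 -0.  -0.6  0.3  1.3  0.2 -1.6  0.2  0.8  0.3 -0.6 -0.5]
0.045 [[371.0, 266.0], [419.0, 266.0]]
0.05 [[372.0, 264.0], [419.0, 264.0]]
0.055 [[372.0, 262.0], [418.0, 262.0]]
top -0.03 [[359.0, 322.0], [435.0, 322.0]]
top -0.035 [[357.0, 328.0], [437.0, 328.0]]
```

```bash
sed -i 's/; C=np.array.*$/; C=np.array([.4743,-.1863,np.radians(-25)])/; s/o+Rc@\[0,y,z\]/o+Rc@[-.002,y,z]/' plan.py && python3 - <<'E'
from plan import *
rows([*caddy_p(-.031,0)[:2],.11],Rcd(),3)
E
```

```text
from [ 0.4579 -0.2236  0.1905] to [ 0.4594 -0.2136  0.11  ] rot tot 1.3
[0.0004, 0.0034, 0.0268, -0.1, -0.4, 0.0]
[0.0006, 0.0034, 0.0268, -0.1, -0.4, 0.0]
[0.0008, 0.0033, 0.0268, -0.1, -0.4, 0.0]
```

```bash
python3 -m jog '[[[0,0.0034,0.027,-0.1,-0.4,0],[0.001,0.0034,0.027,-0.1,-0.4,0],[0.001,0.0033,0.027,-0.1,-0.4,0],[0,0,0,0,0,0]]]' 0 && python3 - <<'E'
from plan import *
rows([*caddy_p(-.031,0)[:2],.065],Rcd(),3)
E
```

```text
clock: 10.15
eef_pos: [0.4586, -0.2088, 0.1063]
tool_rot: [0.212, 0.977, 0.001, 0.0]
ft_force: [-0.2, 0.6, -1.5]
grip_width: 0.0213
from [ 0.4586 -0.2088  0.1063] to [ 0.4594 -0.2136  0.065 ] rot tot 0.5
[-0.0009, -0.0014, 0.0138, 0.0, -0.0, 0.2]
[-0.0009, -0.0013, 0.0138, 0.0, -0.0, 0.2]
[-0.0009, -0.0013, 0.0138, 0.0, -0.0, 0.2]
```

```bash
python3 -m jog '[[[-0.002,-0.004,0,0,0,0.4],[0,0,0,0,0,0]]]' 0 && python3 - <<'E'
from plan import *
rows([*caddy_p(-.031,0)[:2],.065],Rcd(),3)
E
```

```text
clock: 10.4
eef_pos: [0.4601, -0.2132, 0.1084]
tool_rot: [0.215, 0.977, 0.001, 0.002]
ft_force: [-0.8, -0.7, -0.6]
grip_width: 0.0215
from [ 0.4601 -0.2132  0.1084] to [ 0.4594 -0.2136  0.065 ] rot tot 0.3
[0.0002, -0.0002, 0.0145, 0.0, 0.1, 0.1]
[0.0002, -0.0002, 0.0145, 0.0, 0.1, 0.1]
[0.0002, -0.0002, 0.0145, 0.0, 0.1, 0.1]
```

```bash
python3 -m jog '[[[0,0,0.012,0,0,0],[0,0,0.012,0,0,0],[0,0,0.01,0,0,0],[0,0,0.007,0,0,0],[0,0,0,0,0,0]]]' 0
```

```text
clock: 11.02
eef_pos: [0.461, -0.2138, 0.0654]
tool_rot: [0.215, 0.977, 0.001, 0.003]
ft_force: [-0.4, 0.2, -1.0]
grip_width: 0.0209
```

No contact with the rim. Lowering to the floor in small steps.

```bash
python3 -m jog '[[[0,0,0.004,0,0,0],[0,0,0.004,0,0,0],[0,0,0.003,0,0,0]]]' 0
```

```text
clock: 11.4
eef_pos: [0.4618, -0.2141, 0.0544]
tool_rot: [0.215, 0.977, 0.001, 0.004]
ft_force: [-0.5, 0.8, -1.2]
grip_width: 0.0213
```

```bash
python3 -m jog '[[[0,0,0.002,0,0,0],[0,0,0.002,0,0,0],[0,0,0,0,0,0]]]' 0
```

```text
clock: 11.78
eef_pos: [0.4619, -0.2141, 0.0503]
tool_rot: [0.215, 0.977, 0.0, 0.004]
ft_force: [0.1, 0.5, 0.3]
grip_width: 0.021
```

```bash
python3 -m jog '[[[0,0,0.001,0,0,0],[0,0,0,0,0,0]]]' 0
```

```text
clock: 12.02
eef_pos: [0.4621, -0.2142, 0.0504]
tool_rot: [0.215, 0.977, 0.0, 0.004]
ft_force: [-0.9, 0.6, -1.4]
grip_width: 0.0214
```

```bash
python3 -m jog '[[[0,0,0.002,0,0,0],[0,0,0,0,0,0]]]' 0
```

```text
clock: 12.28
eef_pos: [0.4631, -0.2145, 0.0504]
tool_rot: [0.215, 0.977, 0.0, 0.006]
ft_force: [0.8, 0.6, -2.0]
grip_width: 0.0212
```

```bash
python3 -m jog '[[[0,0,0,0,0,0],[0,0,0,0,0,0],[0,0,0,0,0,0]]]' 0.042 && python3 -m jog '[[[0,0,-0.01,0,0,0],[0,0,-0.03,0,0,0],[0,0,-0.04,0,0,0],[0,0,-0.04,0,0,0],[0,0,-0.03,0,0,0],[0,0,0,0,0,0]]]' 0.042 && python3 - <<'E'
from plan import *
a=snap("wrist","w7"); cv2.imwrite("pics/w7b.png",cv2.resize(a[100:350,80:480,::-1],(640,400),interpolation=cv2.INTER_CUBIC))
rows(dp(0,.10),Rdk(),9)
E
```

```text
clock: 12.65
eef_pos: [0.4635, -0.2148, 0.0501]
tool_rot: [0.215, 0.977, 0.0, 0.006]
ft_force: [0.3, -0.0, -0.2]
grip_width: 0.0422
clock: 13.4
eef_pos: [0.4617, -0.2144, 0.2071]
tool_rot: [0.215, 0.977, 0.0, 0.006]
ft_force: [0.1, 0.3, 0.1]
grip_width: 0.0419
from [ 0.4609 -0.214   0.2055] to [0.502  0.1809 0.1866] rot tot 47.5
[0.0143, 0.0417, 0.0021, -1.1, -3.1, -4.1]
[0.0114, 0.0426, 0.0022, -1.1, -3.1, -4.1]
[0.0085, 0.0433, 0.0025, -1.1, -3.1, -4.1]
[0.0055, 0.0437, 0.0029, -1.1, -3.1, -4.1]
[0.0026, 0.044, 0.0035, -1.1, -3.1, -4.1]
[-0.0004, 0.044, 0.0043, -1.1, -3.1, -4.1]
[-0.0032, 0.0437, 0.0052, -1.1, -3.1, -4.1]
[-0.006, 0.0433, 0.0063, -1.1, -3.1, -4.1]
[-0.0087, 0.0426, 0.0076, -1.1, -3.1, -4.1]
```

View pics/w7b.png

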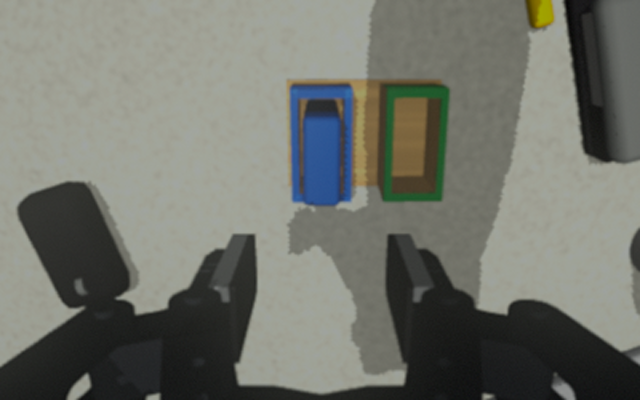

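The blue pack stands upright in the blue nest, with its cap at (322,155) inside the rim. Back to green.

```bash
python3 -m jog '[[[0.014,0.042,0.002,-1.1,-3.1,-4.1],[0.011,0.043,0.002,-1.1,-3.1,-4.1],[0.008,0.043,0.002,-1.1,-3.1,-4.1],[0.006,0.044,0.003,-1.1,-3.1,-4.1],[0.003,0.044,0.003,-1.1,-3.1,-4.1],[0,0.044,0.004,-1.1,-3.1,-4.1],[-0.003,0.044,0.005,-1.1,-3.1,-4.1],[-0.006,0.043,0.006,-1.1,-3.1,-4.1],[-0.009,0.036,0.006,-1.1,-3.1,-4.1],[0,0,0,0,0,0]]]' 0.042 && python3 - <<'E'
from plan import *
rows(dp(0,.075),Rdk(),1)
E
```

```text
clock: 14.7
eef_pos: [0.4896, 0.185, 0.1735]
tool_rot: [-0.118, 0.961, 0.031, 0.25]
ft_force: [0.1, -0.3, -0.9]
grip_width: 0.0422
from [0.4896 0.185  0.1735] to [0.5142 0.1837 0.165 ] rot tot 1.5
[-0.0164, -0.0073, 0.0189, 0.7, -0.9, 1.0]
```

```bash
python3 -m jog '[[[-0.010,-0.005,0.010,0.4,-0.5,0.6],[-0.006,-0.002,0.009,0.3,-0.4,0.4],[0,0,0,0,0,0]]]' 0.042 && python3 - <<'E'
from plan import *
rows(dp(0,.006),Rdk(),1)
a=snap("wrist","w8"); h=cv2.cvtColor(a,cv2.COLOR_RGB2HSV); m=cv2.inRange(h,(45,120,50),(80,255,255))
n,l,s,c=cv2.connectedComponentsWithStats(m); i=1+s[1:,4].argmax(); print(s[i],c[i].round(1))
for r in (140,150,160,170): x=np.where(l[r]==i)[0]; print(r,x.min() if len(x) else 0,x.max() if len(x) else 0)
for b in(.038,): print(w2px("w8",[dp(0,.038,dv) +frame(D)[0]@[0,y,0] for dv in(-.027,.027) for y in(-.011,.011)]).round(0).tolist())
p=np.array(bot.get_obs()["eef_pos"]);Rt=R.from_quat(bot.get_obs()["tool_rot"]).as_matrix(); print("ray of tool plane",w2px("w8",[p,p+Rt@[0.027,0,.04]]).round(1).tolist())
E
```

```text
clock: 15.08
eef_pos: [0.5151, 0.1811, 0.1623]
tool_rot: [-0.106, 0.96, 0.027, 0.256]
ft_force: [0.0, -0.2, -0.2]
grip_width: 0.0422
from [0.5151 0.1811 0.1623] to [0.5479 0.1913 0.1052] rot tot 0.3
[-0.0012, 0.0029, 0.0666, -0.2, -0.1, -0.2]
[ 270  193   32   79 2460] [285.6 232.3]
140 0 0
150 0 0
160 0 0
170 0 0
[[267.0, 197.0], [303.0, 197.0], [268.0, 277.0], [302.0, 277.0]]
ray of tool plane [[280.7, 261.0], [280.6, 193.7]]
```

```bash
python3 -m jog '[[[-0.001,0.003,0.018,0,0,0],[0,0,0.018,0,0,0],[0,0,0.016,0,0,0],[0,0,0.012,0,0,0],[0,0,0,0,0,0]]]' 0.042 && python3 - <<'E'
from plan import *
rows(dp(0,.005),Rdk(),1)
E
```

```text
clock: 15.75
eef_pos: [0.5491, 0.1886, 0.1072]
tool_rot: [-0.103, 0.961, 0.027, 0.257]
ft_force: [0.0, 0.2, 0.2]
grip_width: 0.0416
from [0.5491 0.1886 0.1072] to [0.5484 0.1914 0.1043] rot tot 0.6
[0.0015, 0.0029, 0.0025, -0.4, -0.0, -0.5]
```

```bash
python3 -m jog '[[[0.001,0.0025,0.002,-0.3,0,-0.4],[0,0,0,0,0,0]]]' 0.042 && python3 -m jog '[[[0,0,0,0,0,0],[0,0,0,0,0,0],[0,0,0,0,0,0],[0,0,0,0,0,0],[0,0,0,0,0,0]]]' 0 && python3 -m jog '[[[0,0,-0.01,0,0,0],[0,0,-0.02,0,0,0],[0,0,-0.03,0,0,0],[0,0,-0.03,0,0,0],[0,0,-0.03,0,0,0],[0,0,0,0,0,0]]]' 0 && python3 - <<'E'
from plan import *
rows([*caddy_p(.031,0)[:2],.2],Rcd(),8)
E
```

```text
clock: 16.0
eef_pos: [0.5489, 0.1911, 0.1057]
tool_rot: [-0.107, 0.96, 0.029, 0.257]
ft_force: [0.6, 0.6, 0.5]
grip_width: 0.0422
clock: 16.62
eef_pos: [0.5488, 0.1913, 0.1065]
tool_rot: [-0.107, 0.96, 0.029, 0.258]
ft_force: [0.1, -0.7, -1.0]
grip_width: 0.0214
clock: 17.38
eef_pos: [0.4868, 0.1773, 0.2149]
tool_rot: [-0.107, 0.96, 0.029, 0.258]
ft_force: [0.2, 0.9, -2.2]
grip_width: 0.0213
from [0.4868 0.1773 0.2149] to [ 0.4856 -0.1574  0.2   ] rot tot 47.9
[0.009, -0.0408, -0.0031, 1.2, 3.6, 4.6]
[0.0059, -0.0414, -0.0017, 1.2, 3.6, 4.6]
[0.0026, -0.0418, -0.0006, 1.2, 3.6, 4.6]
[-0.0008, -0.0419, 0.0004, 1.2, 3.6, 4.6]
[-0.0042, -0.0416, 0.0011, 1.2, 3.6, 4.6]
[-0.0076, -0.0411, 0.0017, 1.2, 3.6, 4.6]
[-0.011, -0.0404, 0.002, 1.2, 3.6, 4.6]
[-0.0143, -0.0393, 0.002, 1.2, 3.6, 4.6]
```

```bash
python3 -m jog '[[[0.009,-0.041,-0.003,1.2,3.6,4.6],[0.006,-0.041,-0.002,1.2,3.6,4.6],[0.003,-0.042,-0.001,1.2,3.6,4.6],[-0.001,-0.042,0,1.2,3.6,4.6],[-0.004,-0.042,0.001,1.2,3.6,4.6],[-0.008,-0.041,0,1.2,3.6,4.6],[-0.011,-0.040,0,1.2,3.6,4.6],[-0.014,-0.032,0,1.2,3.6,4.0],[0,0,0,0,0,0]]]' 0 && python3 - <<'E'
from plan import *
rows([*caddy_p(.031,0)[:2],.115],Rcd(),3)
E
```

```text
clock: 18.5
eef_pos: [0.482, -0.1603, 0.1938]
tool_rot: [0.218, 0.976, 0.002, -0.014]
ft_force: [-0.9, 0.4, -1.2]
grip_width: 0.0212
from [ 0.482  -0.1603  0.1938] to [ 0.4856 -0.1574  0.115 ] rot tot 1.6
[-0.0014, 0.0015, 0.0262, -0.0, -0.5, -0.1]
[-0.0012, 0.0014, 0.0262, -0.0, -0.5, -0.1]
[-0.0009, 0.0014, 0.0263, -0.0, -0.5, -0.1]
```

```bash
python3 -m jog '[[[-0.001,0.0015,0.026,0,-0.5,-0.1],[-0.001,0.0014,0.026,0,-0.5,-0.1],[-0.001,0,0.022,0,-0.5,0],[0,0,0,0,0,0]]]' 0 && python3 - <<'E'
from plan import *
rows([*caddy_p(.031,0)[:2],.065],Rcd(),3)
a=snap("wrist","w9"); cv2.imwrite("pics/w9b.png",cv2.resize(a[100:400,80:480,::-1],(640,480),interpolation=cv2.INTER_CUBIC))
E
```

```text
clock: 19.0
eef_pos: [0.483, -0.1561, 0.1137]
tool_rot: [0.216, 0.976, 0.0, -0.003]
ft_force: [-0.5, -0.4, -2.0]
grip_width: 0.0211
from [ 0.483  -0.1561  0.1137] to [ 0.4856 -0.1574  0.065 ] rot tot 0.3
[-0.001, 0.0, 0.0162, -0.0, -0.1, 0.0]
[-0.001, 0.0, 0.0162, -0.0, -0.1, 0.0]
[-0.001, -0.0, 0.0162, -0.0, -0.1, 0.0]
```

View pics/w9b.png

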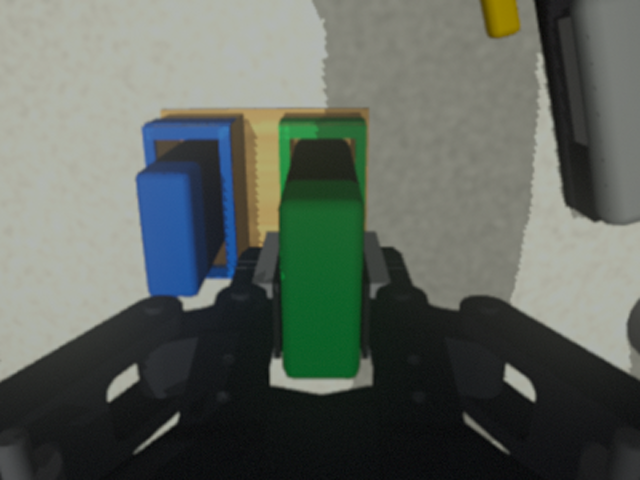

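The green pack's lower end (292–350, y=140) is centred over the green nest (280–367). Lowering.

```bash
python3 -m jog '[[[-0.003,0.0005,0,0,0,0],[0,0,0.014,0,0,0],[0,0,0.014,0,0,0],[0,0,0.012,0,0,0],[0,0,0.008,0,0,0],[0,0,0,0,0,0]]]' 0 && python3 -m jog '[[[0,0,0.004,0,0,0],[0,0,0.003,0,0,0],[0,0,0.002,0,0,0],[0,0,0,0,0,0]]]' 0 && python3 - <<'E'
from plan import *
rows([*caddy_p(.031,0)[:2],.052],Rcd(),1)
E
```

```text
clock: 19.8
eef_pos: [0.4886, -0.1573, 0.0654]
tool_rot: [0.215, 0.977, 0.0, 0.0]
ft_force: [0.1, 0.4, -1.5]
grip_width: 0.0209
clock: 20.3
eef_pos: [0.4894, -0.1576, 0.0565]
tool_rot: [0.215, 0.977, -0.0, 0.001]
ft_force: [-0.1, 0.0, -1.1]
grip_width: 0.0212
from [ 0.4894 -0.1576  0.0565] to [ 0.4856 -0.1574  0.052 ] rot tot 0.2
[0.0035, -0.0014, 0.0045, 0.0, 0.1, 0.1]
```

```bash
python3 -m jog '[[[0.002,-0.001,0.002,0,0,0],[0,0,0.002,0,0,0],[0,0,0.001,0,0,0],[0,0,0,0,0,0]]]' 0
```

```text
clock: 20.8
eef_pos: [0.4874, -0.1578, 0.0519]
tool_rot: [0.215, 0.977, -0.0, 0.002]
ft_force: [-1.0, 1.0, -0.1]
grip_width: 0.0211
```

```bash
python3 -m jog '[[[0,0,0.001,0,0,0],[0,0,0.001,0,0,0],[0,0,0,0,0,0]]]' 0 && python3 -m jog '[[[0,0,0,0,0,0],[0,0,0,0,0,0],[0,0,0,0,0,0]]]' 0.042 && python3 -m jog '[[[0,0,-0.01,0,0,0],[0,0,-0.03,0,0,0],[0,0,-0.04,0,0,0],[0,0,-0.05,0,0,0],[0.04,0,-0.05,0,0,0],[0.04,0,0,0,0,0],[0,0,0,0,0,0],[0,0,0,0,0,0]]]' 0.042 && python3 - <<'E'
from plan import *
t=snap("top","top1"); a=snap("wrist","w10")
o=np.zeros((600,800,3),np.uint8); f=np.clip(t[:,:,::-1]*1.3,0,255).astype(np.uint8)
o[:340,:]=cv2.resize(f[140:276,140:460],(800,340),interpolation=cv2.INTER_CUBIC)
o[345:600,:340]=cv2.resize(a[:,:,::-1],(340,255))
o[345:600,400:740]=cv2.resize(cv2.absdiff(t,cv2.imread("pics/top0.png")[:,:,::-1]),(340,255))
cv2.imwrite("pics/fin.png",o)
E
```

```text
clock: 21.18
eef_pos: [0.4876, -0.1578, 0.052]
tool_rot: [0.215, 0.977, -0.0, 0.002]
ft_force: [0.1, -0.4, -1.8]
grip_width: 0.021
clock: 21.55
eef_pos: [0.4883, -0.158, 0.0521]
tool_rot: [0.215, 0.977, -0.0, 0.003]
ft_force: [0.0, 0.3, -0.2]
grip_width: 0.0418
clock: 22.55
eef_pos: [0.4158, -0.1245, 0.2399]
tool_rot: [0.215, 0.977, -0.0, 0.006]
ft_force: [0.1, 0.0, 0.6]
grip_width: 0.0421
```

View pics/fin.png

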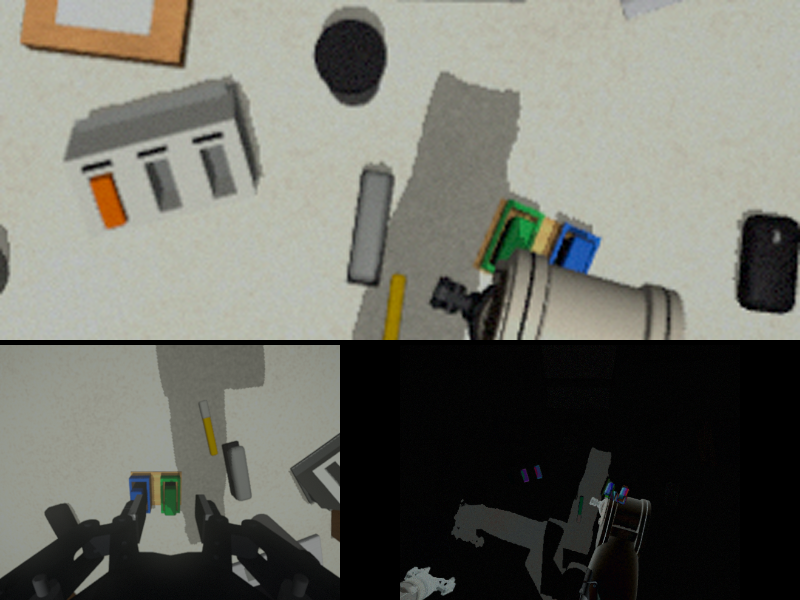

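Both packs stand in their own nests, and orange is still latched at (108,200) with the other two bays empty. The difference from the first top picture shows only the packs, the robot and shadows, so nothing else moved. Handing in.

```bash
python3 -c "
from h import *
state(); print(bot.job_done())"
```

```text
{'clock': 22.65, 'eef_pos': [0.4157, -0.1245, 0.2391], 'tool_rot': [0.2153, 0.9765, -0.0002, 0.0047], 'ft_force': [0.1848, 0.3152, -0.4165], 'grip_width': 0.042, 'joint_pos': [-0.2911, 0.0986, -0.1475, 1.3153, 0.0002, 0.1429]}
the job is handed in; nothing more can be done
None
```

The green and blue packs now stand upright in their own-coloured nests. The orange pack is still latched in the dock, and I handed the job in at 22.65 s. I pressed green and then blue until they sprang out. I then lifted each along its bay axis and lowered it into its nest, blue first.

**Last checks:** The final top and wrist pictures show green and blue in the right nests, orange in place and the other two bays empty. A difference against the first top picture shows only the packs, the arm and shadows changed. The gripper was open and clear of everything, and the wrist force was about zero.

**Forces and disagreements:**
- **Press force:** The wrist read about 65 N when the fingers pressed green to its stop, and about 37 N for blue. Both are under the 120 N wrist limit. I took the 40 N limit to cover only the arm and gripper body, not the fingertips.
- **Dock position:** The top and wrist fits differed by 2–5 mm. I used a value between them and corrected at close range.
- **Touching the nest floor:** The force reading never showed floor contact clearly. I judged it from the height, which stopped at about the expected value for both packs.

I viewed 12 pictures, two over the budget.

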